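# Lock the lever cutter's blade arm down

### The arm

A 6-joint arm with a two-finger parallel gripper is mounted at the origin on the work surface. World frame = base frame: x ahead of the robot, y to its left, z up, the work surface at z = 0. Lengths are in m, angles in rad, forces in N, time in s.
With the tool pointing down it reaches from about 0.275 to 0.85 m from the base axis. Payload 5.2 kg.
Tool frame: the origin (TCP) lies midway between the tips of the shut fingers; the grasp point (between the pads) lies 19 mm behind it; z points along the fingers, y is the direction in which the jaws open and shut (so a half turn about z gives the same grasp; the last joint's range is limited). The gripper opens to 85 mm and grips with 20 to 120 N. Pads are 22 mm wide; open, the fingers measure 114 mm over their backs; the gripper's body (76 mm by 85 mm) begins 54 mm behind the grasp point. The pads swing forward as they close: fully open they stand 13 mm farther back than shut.
Start: joints at [-1.35, 0.259, 1.535, -0, 1.348, -0.203], TCP at [0.226, -0.501, 0.231] pointing down, gripper open.
Joint ranges: [-3.14, 3.14], [-0.91, 2.08], [0.19, 2.58], [-1.22, 4.36], [0.22, 2.71], [-3.12, 3.12]. Speed limits (rad/s): [2.57, 2.57, 3.14, 3.14, 3.14, 3.14].

### API

Orientations are given as a unit quaternion [x, y, z, w].
In Python, from rig import arm gives the robot as it stands. The module is installed in compiled form; this text tells all that it offers.
- The arm moves only by the tool drive_tool, never from a script. Its argument "steps" is a list of rows, each a list of 3 entries, a list of its own where there are three numbers: the opening in per cent of the stroke, from 0 (shut) to 100 (fully open), then the shift along the tool's x, y, z in mm, then the turn, a rotation vector about the tool's x, y, z in rad. In form: [[gripper, [tx, ty, tz], [ax, ay, az]], ...]. A call has 1 to 20 rows; each row shifts and turns the commanded pose from where the row before left it, along the tool's axes as they then stand; what a row does not reach is not made up. A row lasts 1/12 s, in which the tool goes at most 41.7 mm and 7.16 degrees, less where a joint would pass 70% of its speed; a pose out of reach is approached as far as the arm can. A call with a gripper value outside its range is refused whole. The fingers move at their own pace and stop on an object; "force" is the grip in N (left out, the last holds). Time passes only in rows, so rows that do not move let the fingers close. It gives the time, the measured TCP pose, the force and the opening at its end, in the units of the state.
- arm.get_obs(): the state, without advancing time (a new reading comes with each control period).
- arm.capture(name): name is "side" or "top" or "wrist"; returns (picture, depth): 480x640x3 uint8, red, green, blue; 480x640 float32, m along the optical axis (not along the pixel's ray), 0 where there is no reading.
- arm.calibration(name): a dict with "K" (3x3 intrinsics, pixels), "R" (3x3) and "t" (3): a world point X has camera coordinates R X + t; the wrist camera has in their place "hand_eye" (4x4, takes a point from camera to tool coordinates, whose origin is the TCP and whose axes are the flange's). Camera axes: x right, y down, z forward; pixel columns grow to the right and rows downward; lengths in m; the calibration is good to about 2 mm. The wrist camera is an equidistant fisheye: a pixel r from the principal point sees the ray r / f radians off the axis. A picture is of the moment at which its call begins: read the wrist's pose just before it. calibration takes no time and is no camera call.
- arm.hand_in(): hands the job in, once; it reports no verdict.
Trained networks look in the newest picture that a camera, given by its name, has taken for a name from the list of things; names that differ only in an ending like _2 or _b are one class to them, and where a whole thing is asked for, a point or a joint stands for the part that bears it (a point fixed in the world has none). Each returns a list of dicts, best first, with "confidence" (0 to 1); they miss things now and then, are a little off and sometimes report something else, mostly with a low value. They report only what shows in the picture. A call takes as long as a camera call.
- arm.regions_of(camera, target): "region" (480x640 bool, what is visible of it) and "at" ([column, row] in pixels, amid what is visible of it).
The state is a dict: "t": time; "joints": joint angles; "qvel": joint speeds; "joint_efforts": joint torques, N m; "position": TCP position; "orientation": TCP orientation; "contact_force": force on the tool from outside, world axes, zero at the start; "ft_torque": the same for the moment, N m; "finger_gap": finger opening in m.
Only numpy, scipy, OpenCV 4.12 (cv2) and the standard library are available. Lean on these libraries where they do the work, as an engineer would, in place of code of your own. Each camera call takes 0.05 s, during which the arm holds its last target.

### The job

Make the lever cutter safe: push its raised blue blade lever down to its stop with the fingertips, then hold the red spring safety catch fully down with one fingertip while the other pushes the bolt's black tab all the way home, so that the bolt lies over the lever. Then let go, so that the catch springs up and locks the bolt. Only push and press: do not lift the lever, and leave everything else on the bench where it is.

Things in the scene. Friction and masses are not known exactly. Their poses are not given: they have to be found in the camera images.
- cutter: lever cutter, fixed. Origin: centre of its underside, on the bench; own x from front to rear, y to its left, z up (used below). White gridded deck 340 (x) x 270 mm (y), 50 mm above the bench. Blue blade lever along its right edge (y = -143, top 48 mm high when down), black handle beyond the front. Lock on the front right corner: bolt along y at x = -125, steel base plate 53 mm above the bench
- handle_grip (a point): centre of the lever's round black handle grip (28 mm thick, 105 mm long, front to rear), 390 mm before the lever's hinge (x = 150, y = -143, z = 34 mm in the cutter's frame, along its y); moves with the lever, 46 mm above the bench when the lever is fully down, more when raised. Stiff hinge: the lever stays where it is left; about 1 to 6 N straight down on the grip moves it
- lock_bolt (a joint): slide of the bolt in m, along the cutter's -y: about 0 = drawn back, 0.023 = fully home. About 3 N moves it while the catch is held down; it stays where left. With the catch up it is trapped at 0 to 2 mm or, once home, at 20 to 23 mm. Home it lies across the top of the lowered lever; if the lever is not down it runs into the lever
- bolt_tab (a point): top centre of the bolt's upright black tab, 96 mm above the bench; tab 22 mm wide (x), 10 mm thick (y), free from 64 to 96 mm above the bench, moves with the bolt. Push its +y face towards the cutter's -y. Behind it (+y) is only the low base plate (53 mm) with two 63 mm guide lugs 8 mm behind its centre, then bare deck
- safety_catch (a joint): how far the spring catch is pressed straight down, in m: 0 = up, 0.007 = fully down on its stop. About 2 N starts it, 6 N holds it fully down. Frees the bolt only when down over 4 mm; must stay down over 4.5 mm until the bolt is home. Springs up by itself when let go at either end of the bolt's stroke
- catch_top (a point): top centre of the catch's flat red thumb plate, 78 mm above the bench when up, 71 mm when fully down; 28 mm wide (x), 44 mm long (y), in line with the bolt between tab and lever: its centre is 56 mm beyond the tab's centre (towards -y) with the bolt drawn back. Around it only the tab stands higher than 67 mm
- dye_jar_mid (a point): small amber glass jar with black cap, 44 mm across, 62 mm high, standing on the cutter's deck; point at its centre. Leave alone
- template_mid (a point): flat plywood pattern 50 x 80 x 6 mm, lying on the cutter's deck; point at its centre. Leave alone
- cream_tub_mid (a point): white tub with black lid, 72 mm across, 52 mm high, on the bench right of the lever; point at its centre. Leave alone
- knife_mid (a point): yellow and black utility knife, 148 mm long, 24 mm wide, on the bench at left; point at its middle. Leave alone
- mallet_mid (a point): mallet with white head (48 mm by 85 mm) and wooden handle, 235 mm long, on the bench at left; point near its middle. Leave alone
- rivet_tray_mid (a point): clear open tray of rivets, 110 x 160 x 45 mm, on the bench at left; point at its centre. Leave alone
- burnisher_mid (a point): small dark wooden burnisher standing upright, 48 mm across, 84 mm high, on the bench at left; point at its centre. Leave alone

How it is judged:
By the outcome, as a careful person would: the job done as asked, in the order asked, and still so for the second after the job is handed in, with the robot touching nothing.
It also fails if it takes over 48 s, if anything falls off the work surface, if the arm or the gripper's body presses on something with over 40 N, if the wrist force passes 120 N, or if a joint passes its speed limit or range.

## Working session

There is one attempt and no reset: what is moved stays moved. The work goes in short steps, Python scripts to look and compute and a tool call to move; the robot and the scene stay as the last step left them, time stands still between calls to the robot, and variables do not carry over. Pictures are saved under pics/ and viewed, and the job is handed in when it is done.

Besides the shell and the picture viewer there is one more tool, called after "Emit:" as name(argument=value, ...) on one line, values as JSON. drive_tool: Moves the arm, as the interface text tells. Its arguments: {"type":"object","properties":{"steps":{"type":"array"},"force":{"type":"number"}},"required":["steps"]}

```bash
mkdir -p pics; cat > h.py <<'E'
from rig import arm
import numpy as np, cv2
def cap(c,n):
    p,d=arm.capture(c); cv2.imwrite(f'pics/{n}.png',p[:,:,::-1]); np.save(f'pics/{n}.npy',d); return p,d
def world(c,u,v,z):
    k=arm.calibration(c);K=k['K'];R=np.array(k['R']);t=np.array(k['t'])
    return R.T@(np.linalg.inv(K)@np.array([u,v,1.])*z-t)
E
python3 - <<'E'
from h import *
o=arm.get_obs(); print(o)
for c in ('top','side'):
    p,d=cap(c,c+'0'); k=arm.calibration(c); print(c,k)
    for n in ['bolt_tab','catch_top','handle_grip','cutter','dye_jar_mid','template_mid','cream_tub_mid']:
        for r in arm.regions_of(c,n)[:2]:
            u,v=r['at']; m=r['region']; print(c,n,round(r['confidence'],2),u,v,m.sum())
            zz=d[int(v),int(u)]; print('   ',world(c,u,v,zz).round(4))
E
```

```text
{'t': 0.0, 'joints': array([-1.34978380e+00,  2.59351607e-01,  1.53610013e+00, -2.05782509e-05,
        1.34802324e+00, -2.02771519e-01]), 'qvel': array([-0.0015529 , -0.00140173,  0.00160523,  0.00095811,  0.00161832,
        0.00034123]), 'joint_efforts': array([-8.10581878e-04, -4.46031332e+01, -2.90570176e+01, -3.65722681e-04,
        1.17919940e-02,  2.57996913e-05]), 'position': array([ 0.2260741 , -0.50079081,  0.23046324]), 'orientation': array([ 9.77633840e-01,  2.10312122e-01, -1.86160530e-05, -9.41030768e-04]), 'contact_force': array([ 0.57967848, -0.51378003,  0.05592597]), 'ft_torque': array([-0.01775625,  0.00482784, -0.00733889]), 'finger_gap': 0.08549566876535972}
top {'K': array([[504.37355154,   0.        , 317.71013383],
       [  0.        , 504.37355154, 246.99760568],
       [  0.        ,   0.        ,   1.        ]]), 'R': array([[-0.00421072, -0.99971581, -0.02346436],
       [-0.99061979,  0.00737498, -0.13644791],
       [ 0.13658218,  0.02266971, -0.99036932]]), 't': array([0.19876113, 0.53089918, 1.37845957])}
top bolt_tab 0.44 424.6 208.2 115
    [ 0.637
[... 869 characters left out ...]
-0.71687444],
       [ 0.40669365, -0.59066761, -0.69693045]]), 't': array([0.53878384, 0.14880245, 1.12273486])}
side bolt_tab 0.59 344.3 172.3 132
    [ 0.6213 -0.0862  0.0824]
side catch_top 0.41 352.0 163.2 85
    [ 0.6285 -0.1411  0.0781]
side catch_top 0.41 224.0 320.4 3822
    [0.6137 0.4513 0.0028]
side handle_grip 0.88 364.3 144.1 958
    [ 0.612  -0.18    0.1275]
side cutter 0.6 303.2 174.3 8672
    [ 0.744 -0.055  0.047]
side dye_jar_mid 0.7 310.1 187.0 341
    [0.6554 0.0352 0.0959]
side dye_jar_mid 0.57 267.2 428.7 2487
    [0.362  0.6076 0.0345]
side template_mid 0.77 287.9 180.9 322
    [0.7586 0.0009 0.0528]
side template_mid 0.43 344.4 176.0 143
    [ 0.6191 -0.0835  0.072 ]
```

```bash
python3 - <<'E'
import cv2
a=cv2.imread('pics/top0.png')[120:270,330:530]; cv2.imwrite('pics/tz.png',cv2.resize(a,(800,600),interpolation=cv2.INTER_CUBIC))
a=cv2.imread('pics/side0.png')[90:240,240:440]; cv2.imwrite('pics/sz.png',cv2.resize(a,(800,600),interpolation=cv2.INTER_CUBIC))
E
```

```text
(no output)
```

View pics/tz.png

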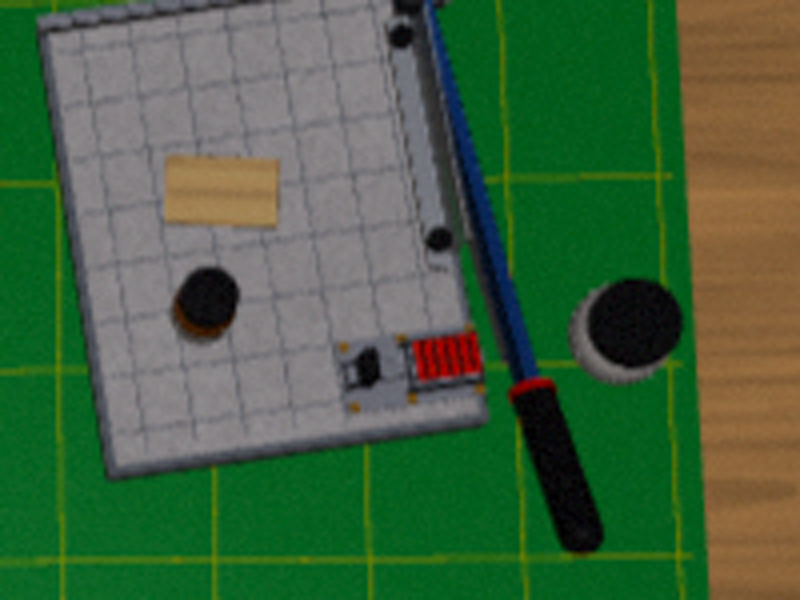

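View pics/sz.png

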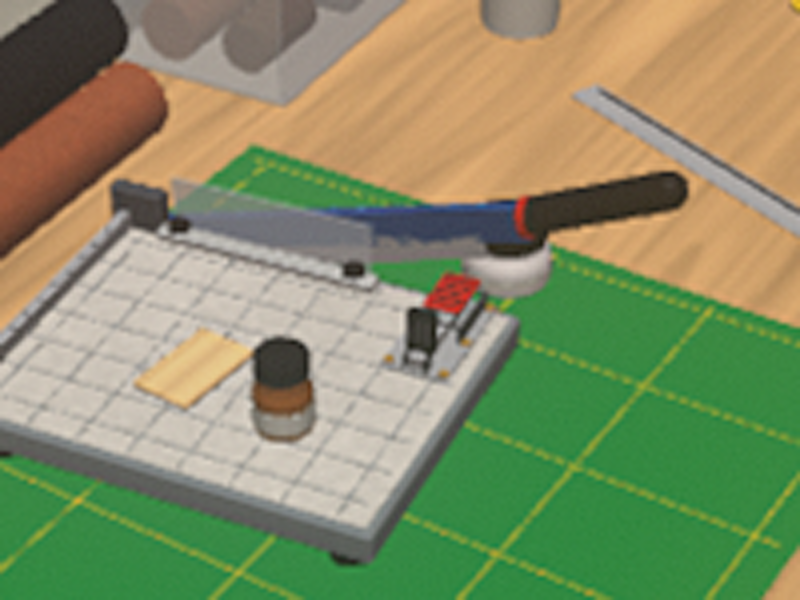

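View pics/top0.png

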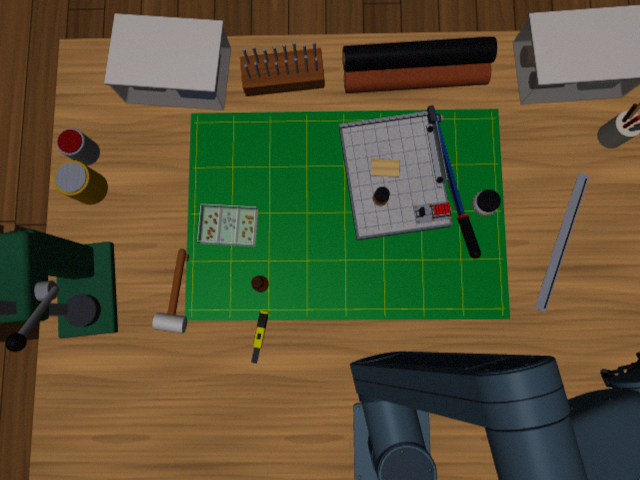

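```bash
cat >> h.py <<'E'
def onplane(c,u,v,Z):
    k=arm.calibration(c);K=k['K'];R=np.array(k['R']);t=np.array(k['t'])
    C=-R.T@t; d=R.T@np.linalg.inv(K)@np.array([u,v,1.]); return C+d*(Z-C[2])/d[2]
E
python3 - <<'E'
from h import *
P=[onplane('top',u,v,.05) for u,v in [(339.5,124.5),(357.5,238.8),(451.3,225.2)]]
for p in P: print(p.round(4))
print(np.linalg.norm(P[0]-P[1]),np.linalg.norm(P[2]-P[1]))
xa=P[0]-P[1]; xb=P[1]-P[2]
print(np.degrees([np.arctan2(xa[1],xa[0]), np.arctan2(-xb[0],xb[1])]))
for c in('top','side'):
    im=cv2.imread(f'pics/{c}0.png').astype(int); B,G,R=im[...,0],im[...,1],im[...,2]
    m=((R>150)&(G<70)&(B<70)); n,l,s,ce=cv2.connectedComponentsWithStats(m.astype(np.uint8))
    d=np.load(f'pics/{c}0.npy')
    for i in range(1,n):
        if s[i,4]>12:
            print(c,s[i],ce[i], onplane(c,*ce[i],.078).round(4), np.median([world(c,u,v,d[v,u]) for v,u in zip(*np.where(l==i))],axis=0).round(4))
k=arm.calibration('top');print(-k['R'].T@k['t']);print(arm.calibration('wrist'))
E
```

```text
[0.8862 0.1311 0.05  ]
[0.5527 0.0843 0.05  ]
[ 0.589  -0.1772  0.05  ]
0.33676256745798466 0.2640188799684506
[7.98567006 7.90060637]
side [347 159  13   9  64] [352.671875 162.921875] [ 0.6276 -0.1435  0.078 ] [ 0.628  -0.1431  0.0774]
[0.33848315 0.16353999 1.44228796]
{'K': array([[371.64829954,   0.        , 316.23574387],
       [  0.        , 371.64829954, 241.79959544],
       [  0.        ,   0.        ,   1.        ]]), 'hand_eye': array([[-1.37012386e-04, -9.50802568e-01, -3.09797447e-01,
         7.85398757e-02],
       [ 9.99999978e-01, -8.08576337e-05, -1.94103397e-04,
         7.01829307e-04],
       [ 1.59504520e-04, -3.09797467e-01,  9.50802558e-01,
        -1.43348432e-01],
       [ 0.00000000e+00,  0.00000000e+00,  0.00000000e+00,
         1.00000000e+00]])}
```

```bash
cat >> h.py <<'E'
C0=np.array([.7376,-.023,0]); YAW=.1387
def Rz(a): return np.array([[np.cos(a),-np.sin(a),0],[np.sin(a),np.cos(a),0],[0,0,1]])
def tocut(p): return (np.asarray(p)-C0)@Rz(YAW)
def fromcut(p): return Rz(YAW)@np.asarray(p,float)+C0
E
python3 - <<'E'
from h import *
for c,win in(('top',(462,215,484,262)),('side',(373,130,415,152))):
    im=cv2.imread(f'pics/{c}0.png').astype(int); d=np.load(f'pics/{c}0.npy')
    u0,v0,u1,v1=win; pts=[]
    for v in range(v0,v1):
        for u in range(u0,u1):
            if im[v,u].max()<70 and d[v,u]>0:
                p=tocut(world(c,u,v,d[v,u]))
                if p[2]>.08: pts.append(p)
    pts=np.array(pts); print(c,len(pts)); print(np.percentile(pts,[2,25,50,75,98],axis=0).round(4))
    b=np.round(pts[:,0]/.02)
    for q in np.unique(b):
        s=pts[b==q]; print(q*.02,len(s),np.median(s,axis=0).round(4),s[:,2].max().round(4))
E
```

```text
top 443
[[-0.2737 -0.1548  0.1455]
 [-0.2509 -0.1463  0.1588]
 [-0.2264 -0.1397  0.1711]
 [-0.1995 -0.134   0.1818]
 [-0.1675 -0.1292  0.1922]]
-0.28 21 [-0.2728 -0.1394  0.184 ] 0.193
-0.26 93 [-0.2605 -0.1385  0.1867] 0.1953
-0.24 91 [-0.2402 -0.1383  0.1788] 0.1888
-0.22 85 [-0.2197 -0.1392  0.1693] 0.1793
-0.2 80 [-0.2001 -0.1398  0.1599] 0.1699
-0.18 57 [-0.1814 -0.1418  0.1532] 0.1604
-0.16 16 [-0.1668 -0.1461  0.1458] 0.1481
side 336
[[-0.2758 -0.1429  0.1342]
 [-0.2528 -0.135   0.1532]
 [-0.2269 -0.1316  0.1658]
 [-0.2003 -0.1287  0.1771]
 [-0.1742 -0.1252  0.1896]]
-0.28 27 [-0.2735 -0.1352  0.182 ] 0.1904
-0.26 67 [-0.2607 -0.1317  0.1812] 0.1915
-0.24 63 [-0.2394 -0.1312  0.1734] 0.1851
-0.22 67 [-0.2196 -0.1309  0.1632] 0.176
-0.2 57 [-0.2002 -0.1307  0.1539] 0.1664
-0.18 54 [-0.1821 -0.1319  0.1451] 0.1579
-0.16 1 [-0.1687 -0.1461  0.1457] 0.1457
```

```bash
python3 - <<'E'
from h import *
from scipy.spatial.transform import Rotation as Ro
o=arm.get_obs(); print(o['t']); M=Ro.from_quat(o['orientation']); print(M.as_matrix().round(3))
T=Rz(YAW)@np.diag([1,-1,-1.]); print(((M.inv()*Ro.from_matrix(T)).as_rotvec()).round(4))
print(tocut(o['position']), fromcut([-.218,-.143,.21]))
E
```

```text
0.8
[[ 0.912  0.411  0.   ]
 [ 0.411 -0.912 -0.   ]
 [ 0.     0.    -1.   ]]
[ 0.     -0.      0.2851]
[-0.5726218  -0.40304722  0.23132543] [ 0.54146412 -0.19476646  0.21      ]
```

Emit:
drive_tool(steps=[[0,[0,0,0],[0,0,0.1]],[0,[0,0,0],[0,0,0.1]],[0,[0,0,0],[0,0,0.085]],[0,[20,-15,0],[0,0,0]],[0,[25,-18,0],[0,0,0]],[0,[25,-18,0],[0,0,0]],[0,[25,-18,0],[0,0,0]],[0,[25,-18,0],[0,0,0]],[0,[25,-18,0],[0,0,0]],[0,[25,-18,0],[0,0,0]],[0,[25,-18,0],[0,0,0]],[0,[25,-18,0],[0,0,0]],[0,[25,-18,0],[0,0,0]],[0,[25,-18,0],[0,0,0]],[0,[25,-18,0],[0,0,0]],[0,[25,-18,0],[0,0,0]],[0,[25,-18,0],[0,0,0]],[0,[10,-10,0],[0,0,0]],[0,[0,0,0],[0,0,0]],[0,[0,0,0],[0,0,0]]], force=60)

```text
t: 2.47
position: [0.5418, -0.1954, 0.2311]
orientation: [0.998, 0.07, -0.0, 0.0]
contact_force: [-0.1, -0.1, -0.4]
finger_gap: -0.0001
```

```bash
python3 - <<'E'
from h import *
o=arm.get_obs(); print(o['t'],tocut(o['position']),o['contact_force'],o['finger_gap'])
cap('wrist','w1'); cap('top','t1')
a=cv2.imread('pics/t1.png')[120:270,330:530]; cv2.imwrite('pics/t1z.png',cv2.resize(a,(800,600),interpolation=cv2.INTER_CUBIC))
E
```

```text
2.4667 [-0.21779417 -0.14367833  0.23109763] [-0.08334229 -0.13969921 -0.443041  ] -0.0001328045530523167
```

View pics/w1.png

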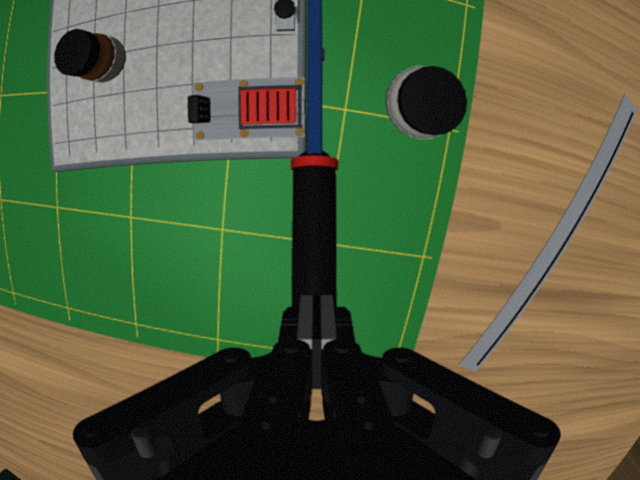

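Emit:
drive_tool(steps=[[0,[0,0,15],[0,0,0]],[0,[0,0,15],[0,0,0]],[0,[0,0,15],[0,0,0]],[0,[0,0,6],[0,0,0]],[0,[0,0,6],[0,0,0]],[0,[-1,0,6],[0,0,0]],[0,[-1,0,8],[0,0,0]],[0,[-2,0,8],[0,0,0]],[0,[-2,0,8],[0,0,0]],[0,[-2,0,8],[0,0,0]],[0,[-2,0,8],[0,0,0]],[0,[-2,0,8],[0,0,0]],[0,[-2,0,8],[0,0,0]],[0,[-1,0,8],[0,0,0]],[0,[-1,0,8],[0,0,0]],[0,[-1,0,8],[0,0,0]],[0,[-1,0,6],[0,0,0]],[0,[0,0,4],[0,0,0]],[0,[0,0,0],[0,0,0]]])

```text
t: 4.15
position: [0.5234, -0.1977, 0.0771]
orientation: [0.998, 0.069, -0.001, -0.001]
contact_force: [0.6, -0.1, -0.2]
finger_gap: 0.0002
```

```bash
python3 - <<'E'
from h import *
o=arm.get_obs(); print(o['t'],tocut(o['position']),o['contact_force'],o['finger_gap'])
cap('wrist','w2'); cap('side','s2')
a=cv2.imread('pics/s2.png')[90:240,240:440]; cv2.imwrite('pics/s2z.png',cv2.resize(a,(800,600),interpolation=cv2.INTER_CUBIC))
E
```

```text
4.15 [-0.23628426 -0.14342327  0.07706487] [ 0.64379957 -0.06685384 -0.23698026] 0.00022562166845482783
```

View pics/s2z.png

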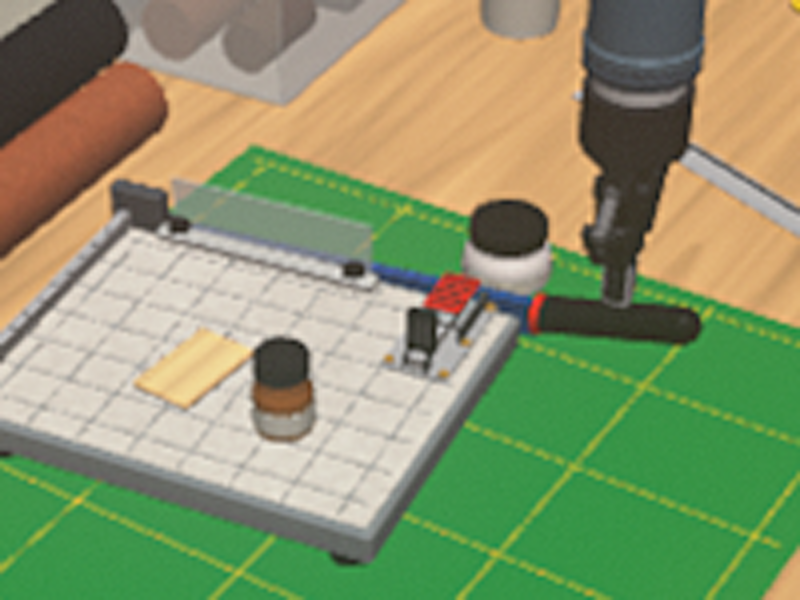

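Emit:
drive_tool(steps=[[0,[0,0,4],[0,0,0]],[0,[0,0,4],[0,0,0]],[0,[0,0,4],[0,0,0]],[0,[0,0,3],[0,0,0]],[0,[0,0,1],[0,0,0]],[0,[0,0,0],[0,0,0]]])

```text
t: 4.75
position: [0.524, -0.1981, 0.0619]
orientation: [0.998, 0.069, -0.0, -0.0]
contact_force: [0.5, -0.1, -0.2]
finger_gap: -0.0
```

Emit:
drive_tool(steps=[[0,[0,0,1],[0,0,0]],[0,[0,0,1],[0,0,0]],[0,[0,0,0],[0,0,0]]])

```text
t: 5.0
position: [0.5241, -0.1982, 0.0609]
orientation: [0.998, 0.069, 0.0, 0.0]
contact_force: [-2.3, 0.8, 5.6]
finger_gap: -0.0
```

Emit:
drive_tool(steps=[[0,[0,0,1],[0,0,0]],[0,[0,0,1],[0,0,0]]])

```text
t: 5.17
position: [0.5242, -0.1982, 0.0603]
orientation: [0.998, 0.069, 0.0, 0.0]
contact_force: [-8.0, 3.5, 24.2]
finger_gap: 0.0
```

Emit:
drive_tool(steps=[[0,[0,0,-4],[0,0,0]],[0,[0,0,-20],[0,0,0]],[0,[0,0,-30],[0,0,0]],[0,[0,0,-30],[0,0,0]],[52,[0,0,-26],[0,0,0]],[52,[18,-26,0],[0,0,0]],[52,[18,-26,0],[0,0,0]],[52,[0,-16,0],[0,0,0]],[52,[0,0,0],[0,0,0]],[52,[0,0,0],[0,0,0]],[52,[0,0,0],[0,0,0]]])

```text
t: 6.08
position: [0.5499, -0.1263, 0.168]
orientation: [0.998, 0.07, -0.0, 0.0]
contact_force: [0.5, -0.0, -0.6]
finger_gap: 0.0444
```

```bash
python3 - <<'E'
from h import *
o=arm.get_obs(); print(o['t'],o['position'],o['orientation'],tocut(o['position']),o['contact_force'],o['finger_gap'])
np.save('pics/w3o.npy',np.r_[o['position'],o['orientation']])
cap('wrist','w3'); 
for n in ['bolt_tab','catch_top']:
    for r in arm.regions_of('wrist',n)[:2]: print(n,r['confidence'],r['at'],r['region'].sum())
cap('side','s3')
a=cv2.imread('pics/s3.png')[90:240,240:440]; cv2.imwrite('pics/s3z.png',cv2.resize(a,(800,600),interpolation=cv2.INTER_CUBIC))
E
```

```text
6.0833 [ 0.5499473  -0.12625063  0.16801261] [ 9.97580299e-01  6.95226956e-02 -3.52266416e-04  1.34922806e-04] [-0.20012558 -0.07631501  0.16801261] [ 0.48318694 -0.03576367 -0.62767402] 0.04442699818706721
bolt_tab 0.86 [282.5, 127.7] 1436
catch_top 0.55 [361.8, 128.2] 3110
```

View pics/w3.png

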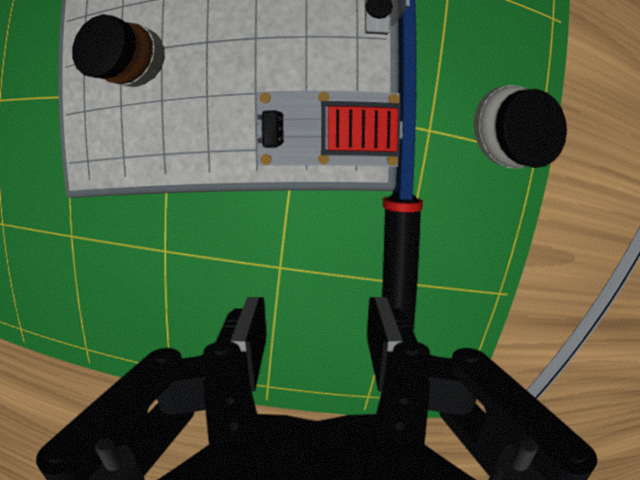

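View pics/s3z.png

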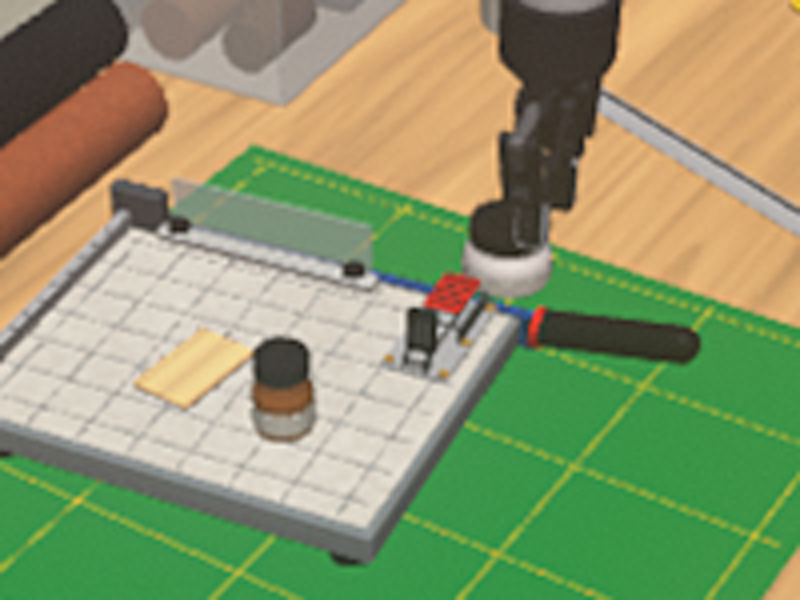

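```bash
cat >> h.py <<'E'
from scipy.spatial.transform import Rotation as Ro
def wonplane(u,v,Z,pose):
    k=arm.calibration('wrist');K=k['K'];H=np.array(k['hand_eye'])
    dx,dy=u-K[0,2],v-K[1,2]; r=np.hypot(dx,dy); th=r/K[0,0]
    d=np.array([dx/r*np.sin(th),dy/r*np.sin(th),np.cos(th)])
    T=np.eye(4);T[:3,:3]=Ro.from_quat(pose[3:]).as_matrix();T[:3,3]=pose[:3]
    A=T@H; D=A[:3,:3]@d; C=A[:3,3]; return C+D*(Z-C[2])/D[2]
E
python3 - <<'E'
from h import *
po=np.load('pics/w3o.npy')
im=cv2.imread('pics/w3.png'); a=im[80:180,240:420]
cv2.imwrite('pics/w3z.png',cv2.resize(a,None,fx=4.4,fy=4.4,interpolation=cv2.INTER_CUBIC))
B,G,R=[im[...,i].astype(int) for i in range(3)]
m=((R>120)&(G<70)&(B<70))[80:180,300:420].astype(np.uint8)
m=cv2.morphologyEx(m,cv2.MORPH_CLOSE,np.ones((9,9)))
n,l,s,ce=cv2.connectedComponentsWithStats(m)
i=1+np.argmax(s[1:,4]); pts=np.argwhere(l==i)[:,::-1].astype(np.float32)+[300,80]
w=np.array([tocut(wonplane(u,v,.078,po)) for u,v in pts])
print('catch',cv2.minAreaRect((w[:,:2]*1000).astype(np.float32)),w.mean(0))
g=im.max(axis=2); m=(g<45)[100:160,255:290]; p2=np.argwhere(m)[:,::-1]+[255,100]
print(p2.min(0),p2.max(0))
E
```

```text
catch ((-123.34514617919922, -106.13591003417969), (27.309707641601562, 43.3598518371582), 0.23998309671878815) [-0.12326485 -0.10583447  0.078     ]
[261 111] [282 146]
```

View pics/w3z.png

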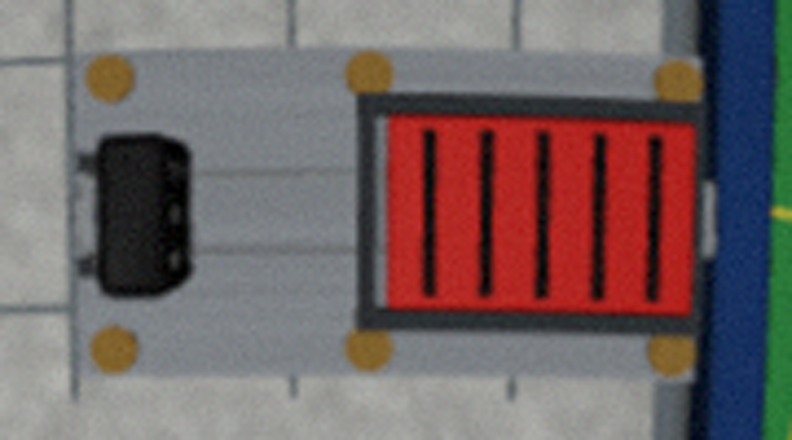

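```bash
python3 - <<'E'
from h import *
po=np.load('pics/w3o.npy')
for u,v,Z in [(262,129,.096),(283,129,.096),(277.5,129,.096),(274,111,.096),(274,147,.096),(364,128.5,.078),(255,129,.053)]: print(u,v,tocut(wonplane(u,v,Z,po)).round(4))
# finger tips: where would pads inner faces be
k=arm.calibration('wrist');K=k['K'];H=np.linalg.inv(k['hand_eye'])
for y in (-.022,.022,-.0365,.0365):
  for x in(-.011,.011):
    p=H@np.array([x,y,-.004,1]);r=np.hypot(p[0],p[1]);th=np.arctan2(r,p[2]);print(y,x,(K[0,2]+K[0,0]*th*p[0]/r).round(1),(K[1,2]+K[0,0]*th*p[1]/r).round(1))
E
```

```text
262 129 [-0.1234 -0.046   0.096 ]
283 129 [-0.1237 -0.0582  0.096 ]
277.5 129 [-0.1237 -0.055   0.096 ]
274 111 [-0.1131 -0.0531  0.096 ]
274 147 [-0.1341 -0.0528  0.096 ]
364 128.5 [-0.1234 -0.1069  0.078 ]
255 129 [-0.1237 -0.0349  0.053 ]
-0.022 -0.011 264.8 336.8
-0.022 0.011 261.6 292.6
0.022 -0.011 363.9 336.9
0.022 0.011 366.8 292.6
-0.0365 -0.011 233.0 335.9
-0.0365 0.011 228.1 292.0
0.0365 -0.011 395.8 335.9
0.0365 0.011 400.5 292.1
```

Emit:
drive_tool(steps=[[56,[20,-4,0],[0,0,0]],[56,[20,-4,0],[0,0,0]],[56,[20,-3,0],[0,0,0]],[56,[16.5,0,0],[0,0,0]],[56,[0,0,20],[0,0,0]],[56,[0,0,20],[0,0,0]],[56,[0,0,15],[0,0,0]],[56,[0,0,5],[0,0,0]],[56,[0,0,0],[0,0,0]],[56,[0,0,0],[0,0,0]]])

```text
t: 7.12
position: [0.6248, -0.105, 0.1086]
orientation: [0.998, 0.069, 0.0, 0.0]
contact_force: [0.0, -0.4, 0.1]
finger_gap: 0.048
```

```bash
python3 - <<'E'
from h import *
o=arm.get_obs(); print(o['t'],tocut(o['position']),o['contact_force'],o['finger_gap'])
cap('wrist','w4'); cap('side','s4'); cap('top','t4')
a=cv2.imread('pics/s4.png')[130:205,290:390]; cv2.imwrite('pics/s4z.png',cv2.resize(a,(800,600),interpolation=cv2.INTER_CUBIC))
E
```

```text
7.1167 [-0.12309093 -0.06558354  0.10863359] [ 0.0251102  -0.42454887  0.1425184 ] 0.04796107630996722
```

View pics/w4.png

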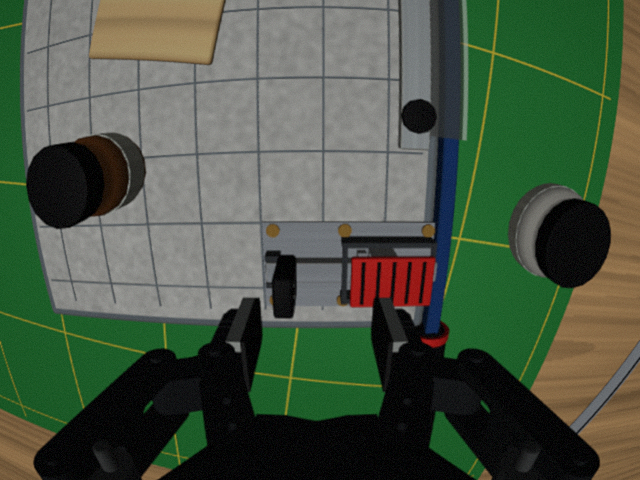

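View pics/s4z.png

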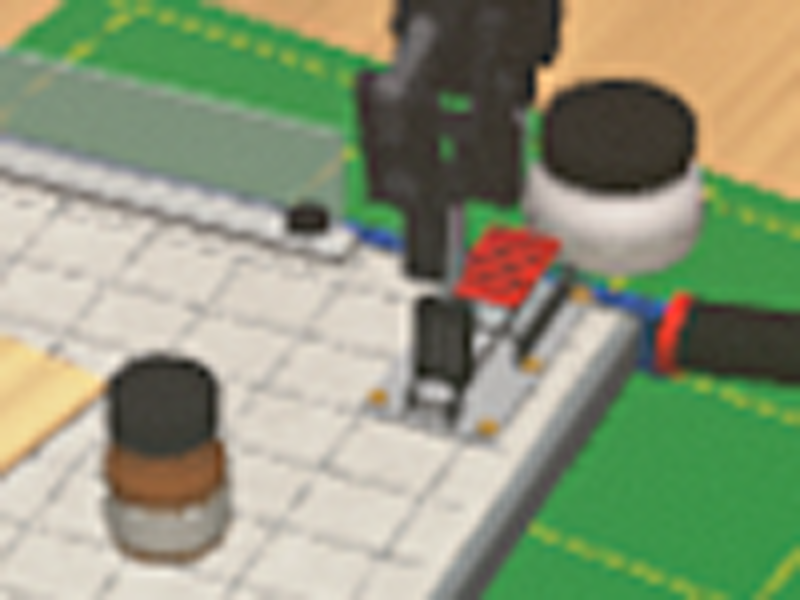

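```bash
python3 - <<'E'
from h import *
o=arm.get_obs(); po=np.r_[o['position'],o['orientation']]
im=cv2.imread('pics/w4.png')[210:350,210:450]; cv2.imwrite('pics/w4z.png',cv2.resize(im,None,fx=3.3,fy=3.3,interpolation=cv2.INTER_CUBIC))
for u,v,Z in [(275,275,.096),(294,258,.096),(351,270,.078),(435,270,.078),(392,282,.078),(261,302,.113),(242,302,.113),(375,300,.113),(394,300,.113)]: print(u,v,tocut(wonplane(u,v,Z,po)).round(4))
E
```

```text
275 275 [-0.1109 -0.0475  0.096 ]
294 258 [-0.1025 -0.0564  0.096 ]
351 270 [-0.1158 -0.0843  0.078 ]
435 270 [-0.1163 -0.1292  0.078 ]
392 282 [-0.1228 -0.1062  0.078 ]
261 302 [-0.1162 -0.0429  0.113 ]
242 302 [-0.1164 -0.0347  0.113 ]
375 300 [-0.1154 -0.0915  0.113 ]
394 300 [-0.1156 -0.0998  0.113 ]
```

View pics/w4z.png

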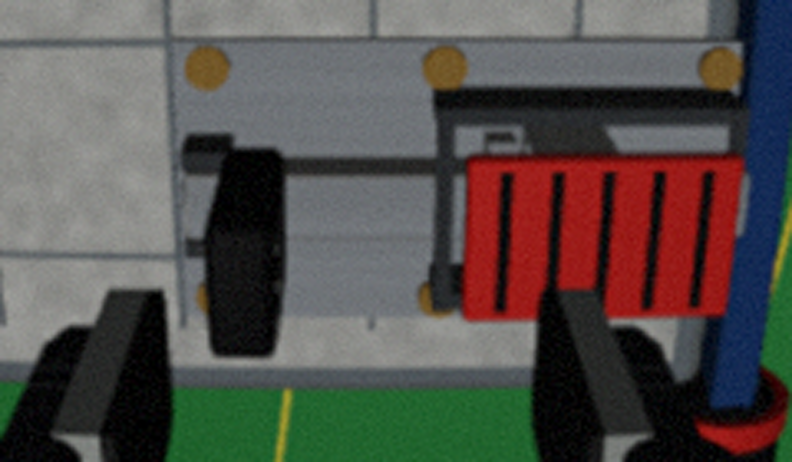

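Emit:
drive_tool(steps=[[56,[1,0,10],[0,0,0]],[56,[0,0,10],[0,0,0]],[56,[0,0,6],[0,0,0]],[56,[0,0,3],[0,0,0]],[56,[0,0,0],[0,0,0]]])

```text
t: 7.68
position: [0.6247, -0.1039, 0.0777]
orientation: [0.998, 0.069, -0.001, -0.001]
contact_force: [-0.0, 0.6, 0.2]
finger_gap: 0.0474
```

Emit:
drive_tool(steps=[[56,[0,0,2],[0,0,0]],[56,[0,0,2],[0,0,0]],[56,[0,0,0],[0,0,0]]])

```text
t: 7.93
position: [0.6259, -0.1044, 0.0754]
orientation: [0.998, 0.069, 0.0, 0.0]
contact_force: [-1.0, 0.5, 1.3]
finger_gap: 0.0483
```

Emit:
drive_tool(steps=[[56,[0,0,1],[0,0,0]],[56,[0,0,1],[0,0,0]],[56,[0,0,0],[0,0,0]]])

```text
t: 8.18
position: [0.6259, -0.1044, 0.0737]
orientation: [0.998, 0.069, 0.0, 0.0]
contact_force: [0.6, -0.0, 2.5]
finger_gap: 0.0473
```

Emit:
drive_tool(steps=[[56,[0,0,1],[0,0,0]],[56,[0,0,1],[0,0,0]],[56,[0,0,1],[0,0,0]],[56,[0,0,0],[0,0,0]]])

```text
t: 8.52
position: [0.6259, -0.1044, 0.0705]
orientation: [0.998, 0.069, 0.0, 0.0]
contact_force: [0.2, 0.8, 4.2]
finger_gap: 0.048
```

Emit:
drive_tool(steps=[[56,[0,0,1],[0,0,0]],[56,[0,0,1],[0,0,0]],[56,[0,0,0],[0,0,0]]])

```text
t: 8.77
position: [0.6259, -0.1044, 0.0684]
orientation: [0.998, 0.069, 0.0, 0.0]
contact_force: [-0.1, -0.7, 6.2]
finger_gap: 0.0479
```

Emit:
drive_tool(steps=[[56,[0,0,1],[0,0,0]],[56,[0,0,0.5],[0,0,0]],[56,[0,0,0],[0,0,0]]])

```text
t: 9.02
position: [0.626, -0.1044, 0.0682]
orientation: [0.998, 0.069, 0.001, 0.0]
contact_force: [-1.9, 1.3, 11.9]
finger_gap: 0.0477
```

```bash
python3 - <<'E'
from h import *
o=arm.get_obs(); print(o['t'],tocut(o['position']),o['contact_force'],o['finger_gap'])
cap('side','s5'); cap('wrist','w5')
a=cv2.imread('pics/s5.png')[130:205,290:390]; cv2.imwrite('pics/s5z.png',cv2.resize(a,(800,600),interpolation=cv2.INTER_CUBIC))
im=cv2.imread('pics/w5.png')[210:410,200:460]; cv2.imwrite('pics/w5z.png',cv2.resize(im,None,fx=3,fy=3,interpolation=cv2.INTER_CUBIC))
E
```

```text
9.0167 [-0.1217935  -0.06519381  0.06821082] [-1.94254275  1.28951531 11.92049317] 0.047748585090484554
```

View pics/w5z.png

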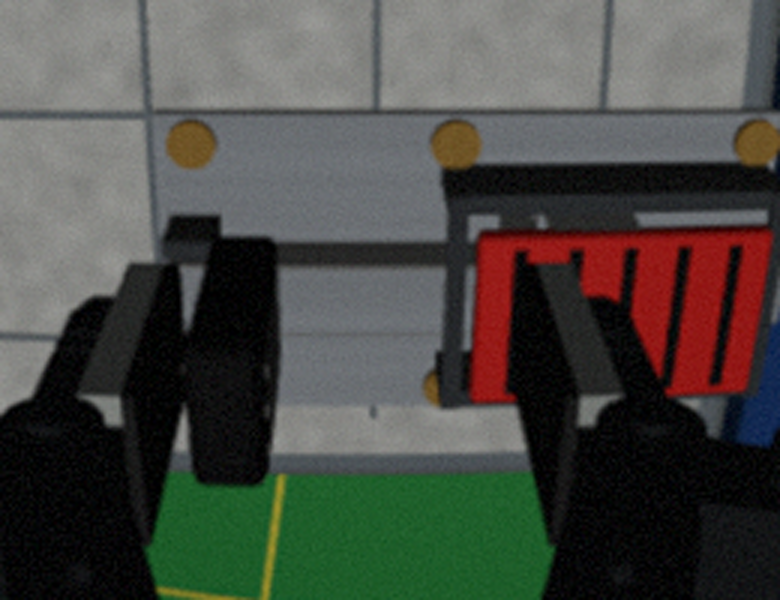

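View pics/s5z.png

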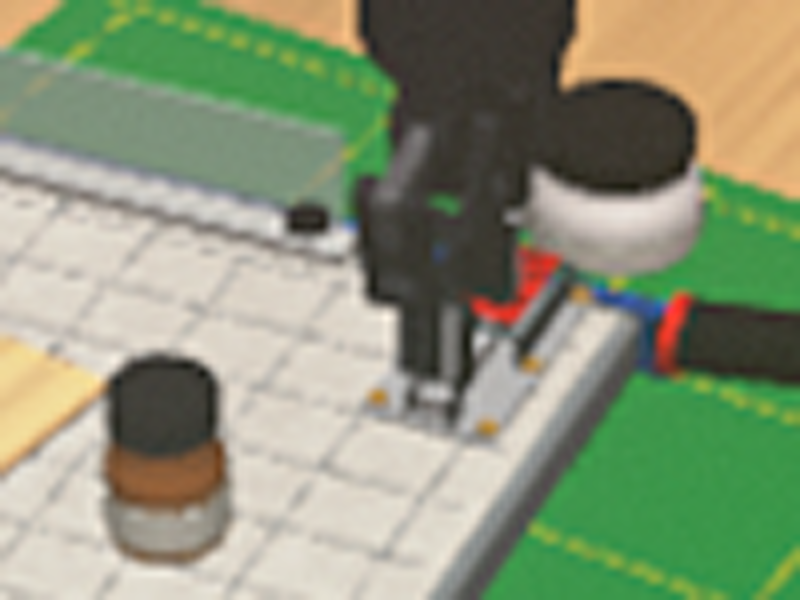

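Emit:
drive_tool(steps=[[56,[0,2,0],[0,0,0]],[56,[0,2,0],[0,0,0]],[56,[0,2,0],[0,0,0]],[56,[0,2,0],[0,0,0]],[56,[0,0,0],[0,0,0]]])

```text
t: 9.53
position: [0.6269, -0.1093, 0.0683]
orientation: [0.998, 0.069, 0.001, -0.002]
contact_force: [-2.9, 11.1, 13.9]
finger_gap: 0.0479
```

Emit:
drive_tool(steps=[[56,[0,2,0],[0,0,0]],[56,[0,2,0],[0,0,0]],[56,[0,2,0],[0,0,0]],[56,[0,0,0],[0,0,0]]])

```text
t: 9.87
position: [0.6277, -0.1147, 0.0683]
orientation: [0.998, 0.07, 0.0, -0.002]
contact_force: [-3.1, 11.9, 15.2]
finger_gap: 0.0476
```

```bash
python3 - <<'E'
from h import *
o=arm.get_obs(); print(o['t'],tocut(o['position']),o['contact_force'],o['finger_gap'])
cap('wrist','w6')
im=cv2.imread('pics/w6.png')[210:410,200:460]; cv2.imwrite('pics/w6z.png',cv2.resize(im,None,fx=3,fy=3,interpolation=cv2.INTER_CUBIC))
E
```

```text
9.8667 [-0.12155432 -0.07558821  0.06828179] [-3.05051871 11.86024484 15.24313363] 0.04757877167050473
```

View pics/w6z.png

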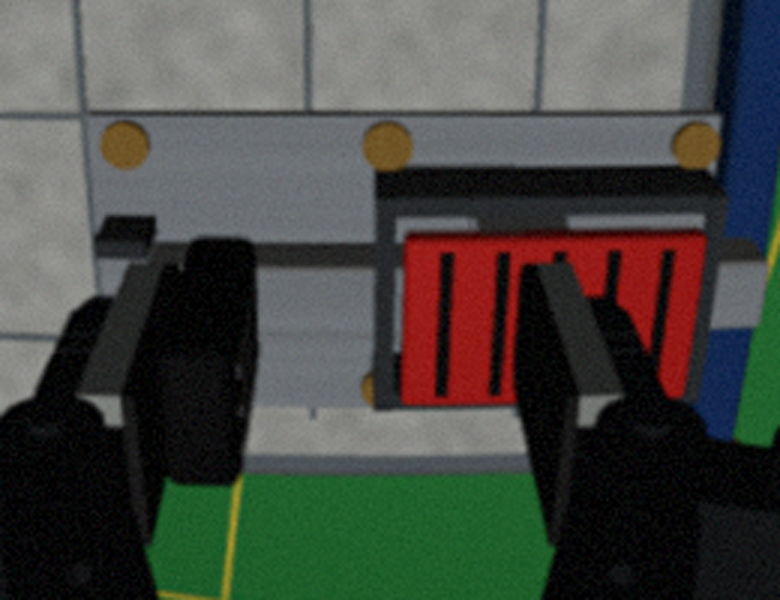

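Emit:
drive_tool(steps=[[56,[0,2,0],[0,0,0]],[56,[0,2,0],[0,0,0]],[56,[0,2,0],[0,0,0]],[56,[0,2,0],[0,0,0]],[56,[0,2,0],[0,0,0]],[56,[0,2,0],[0,0,0]],[56,[0,0,0],[0,0,0]]])

```text
t: 10.5
position: [0.6294, -0.1268, 0.0683]
orientation: [0.998, 0.07, 0.0, -0.002]
contact_force: [-1.8, 11.2, 14.2]
finger_gap: 0.0478
```

Emit:
drive_tool(steps=[[56,[0,2,0],[0,0,0]],[56,[0,1,0],[0,0,0]],[56,[0,0,0],[0,0,0]]])

```text
t: 10.75
position: [0.6298, -0.1298, 0.0683]
orientation: [0.998, 0.07, 0.0, -0.002]
contact_force: [-1.6, 11.6, 13.7]
finger_gap: 0.0476
```

```bash
python3 - <<'E'
from h import *
o=arm.get_obs(); print(o['t'],tocut(o['position']),o['contact_force'],o['finger_gap'])
cap('wrist','w7')
im=cv2.imread('pics/w7.png')[210:410,200:460]; cv2.imwrite('pics/w7z.png',cv2.resize(im,None,fx=3,fy=3,interpolation=cv2.INTER_CUBIC))
E
```

```text
10.75 [-0.12155071 -0.09083615  0.06825792] [-1.5807891  11.56022604 13.74718441] 0.04761193733940895
```

View pics/w7z.png

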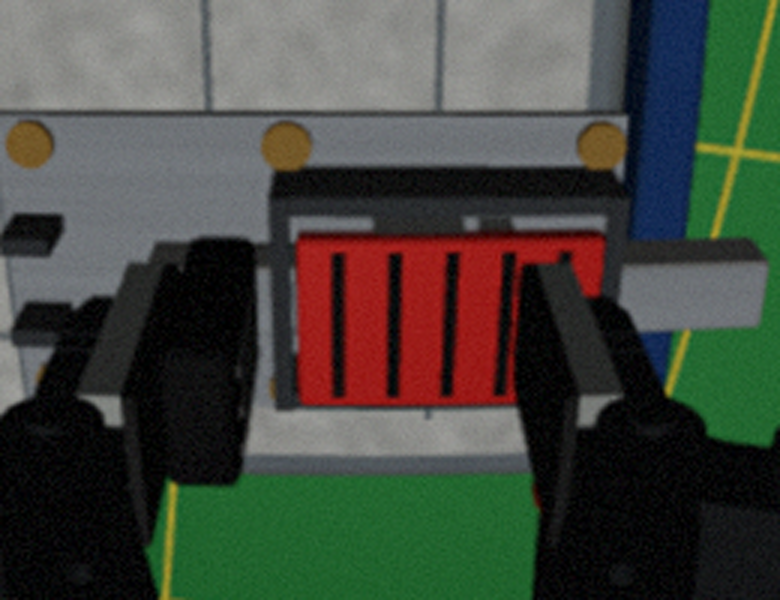

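Emit:
drive_tool(steps=[[56,[0,1,0],[0,0,0]],[56,[0,1,0],[0,0,0]],[56,[0,0,0],[0,0,0]]])

```text
t: 11.05
position: [0.6298, -0.1301, 0.0682]
orientation: [0.998, 0.07, 0.0, -0.003]
contact_force: [-1.8, 15.8, 15.4]
finger_gap: 0.0478
```

Emit:
drive_tool(steps=[[56,[0,1,0],[0,0,0]],[56,[0,1,0],[0,0,0]],[56,[0,0,0],[0,0,0]]])

```text
t: 11.3
position: [0.6298, -0.1301, 0.0682]
orientation: [0.998, 0.07, -0.0, -0.005]
contact_force: [-2.3, 21.4, 18.4]
finger_gap: 0.048
```

Emit:
drive_tool(steps=[[56,[0,-2,0],[0,0,0]],[56,[0,-1,0],[0,0,0]],[56,[0,0,-2],[0,0,0]],[56,[0,0,-2],[0,0,0]],[56,[0,0,-3],[0,0,0]],[56,[0,0,-3],[0,0,0]],[56,[0,-1,-5],[0,0,0]],[56,[0,-1,-10],[0,0,0]],[56,[0,0,-20],[0,0,0]],[56,[0,0,-30],[0,0,0]],[56,[-20,0,-30],[0,0,0]],[56,[-30,0,0],[0,0,0]],[56,[-30,0,0],[0,0,0]],[56,[0,0,0],[0,0,0]],[56,[0,0,0],[0,0,0]]])

```text
t: 12.55
position: [0.5492, -0.1436, 0.1726]
orientation: [0.998, 0.069, 0.0, 0.0]
contact_force: [0.8, 0.5, 0.3]
finger_gap: 0.0477
```

```bash
python3 - <<'E'
from h import *
o=arm.get_obs(); print(o['t'],tocut(o['position']),o['contact_force'],o['finger_gap']); po=np.r_[o['position'],o['orientation']]; np.save('pics/w8o.npy',po)
cap('wrist','w8');p,d=cap('side','s8')
im=cv2.imread('pics/w8.png')[80:200,230:430]; cv2.imwrite('pics/w8z.png',cv2.resize(im,(800,480),interpolation=cv2.INTER_CUBIC))
a=cv2.imread('pics/s8.png')[130:205,290:390]; cv2.imwrite('pics/s8z.png',cv2.resize(a,(800,600),interpolation=cv2.INTER_CUBIC))
for c,dd in(('side0',0),('side8',0)):
  f='pics/side0' if c=='side0' else 'pics/s8'
  i=cv2.imread(f+'.png').astype(int);dep=np.load(f+'.npy')
  m=(i[...,2]>140)&(i[...,1]<75)&(i[...,0]<75); m[:, :340]=0; m[:,370:]=0; m[:150]=0; m[180:]=0
  P=np.array([tocut(world('side',u,v,dep[v,u])) for v,u in zip(*np.where(m))]); print(c,len(P),np.median(P,axis=0).round(4))
E
```

```text
12.55 [-0.20326897 -0.09338889  0.1726432 ] [0.81633371 0.52878475 0.28847904] 0.04773170762731092
side0 73 [-0.1244 -0.1047  0.0775]
side8 54 [-0.1291 -0.1111  0.0775]
```

View pics/w8z.png

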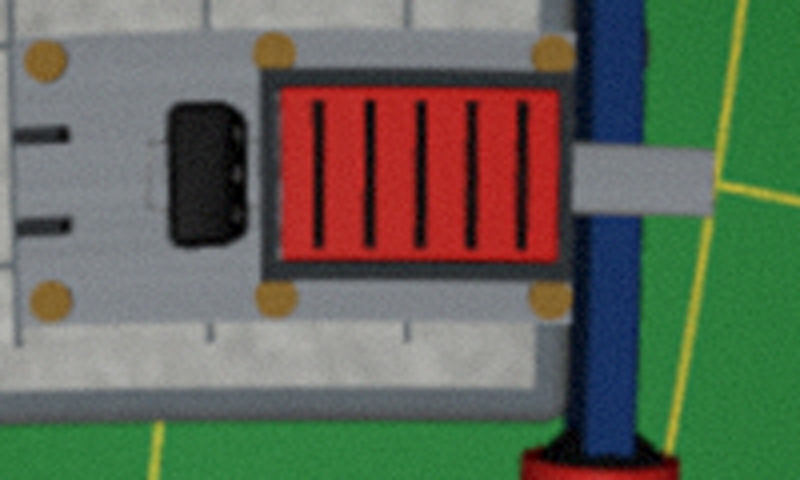

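View pics/s8z.png

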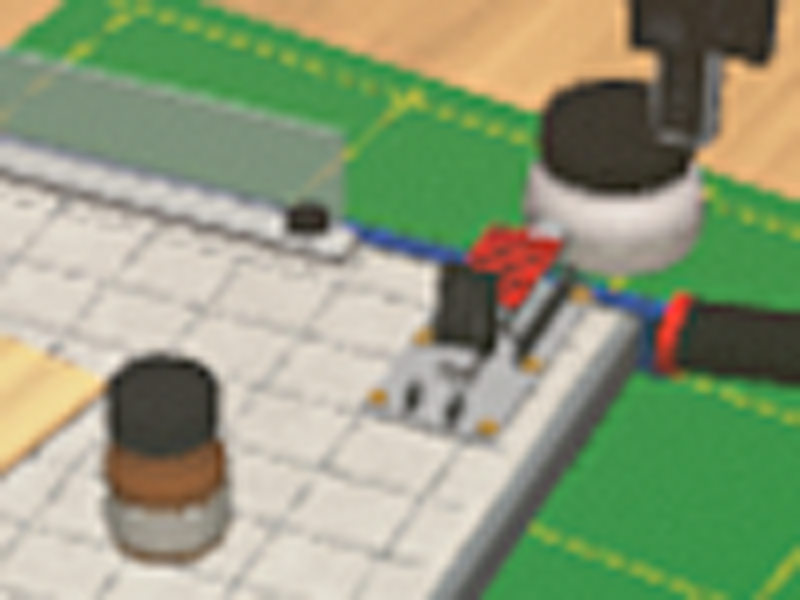

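```bash
python3 - <<'E'
from h import *
po=np.load('pics/w8o.npy')
print(tocut(wonplane(272,123,.096,po)),tocut(wonplane(335,123,.078,po)))
print(arm.hand_in())
E
```

```text
[-0.12308564 -0.06858271  0.096     ] [-0.12331899 -0.10628088  0.078     ]
the job is handed in; nothing more can be done
None
```

The cutter is locked and the job is handed in, at about 12.7 s of robot time.

- **Lever:** I pushed the handle down with the shut fingertips until it stopped. The grip top was at 60 mm, and the force rose to 24 N without further travel.
- **Catch and bolt:** One fingertip held the catch on its stop with 12–18 N. The other pushed the tab until the force doubled, from 11 to 21 N, with no more movement. Then I lifted clear.
- **Last checks:**
  - The bolt lies across the lowered lever.
  - The tab moved about 22.5 mm by the wrist camera.
  - The catch plate is back at its starting height of 77.5 mm, so the bolt is locked.
  - The gripper is clear and touching nothing.
  - The jar, pattern and tub looked unmoved; I never touched them. I did not look again at the things at left, where the arm never went.
- **Disagreements:** The cameras differed by about 2–3 mm on where the catch is, which the clearances covered. No check failed.

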